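# Lay out the bench for the boiler-water test

## Robot

A 6-joint arm with a two-finger parallel gripper is mounted at the origin on the work surface. World frame = base frame: x ahead of the robot, y to its left, z up, the work surface at z = 0. Lengths are in m, angles in rad, forces in N, time in s.
With the tool pointing down it reaches from about 0.225 to 0.875 m from the base axis. Payload 3.4 kg.
Tool frame: the origin (TCP) lies midway between the tips of the shut fingers; the grasp point (between the pads) lies 19 mm behind it (robot.pinch_z is the distance from the TCP to the grasp point, in m); z points along the fingers, y is the direction in which the jaws open and shut (so a half turn about z gives the same grasp; the last joint's range is limited). The gripper opens to 85 mm and grips with 20 to 120 N. Pads are 22 mm wide; open, the fingers measure 114 mm over their backs; the gripper's body (76 mm by 85 mm) begins 54 mm behind the grasp point. The pads swing forward as they close: fully open they stand 13 mm farther back than shut.
Start: joints at [-1.272, 0.276, 1.505, -0, 1.361, -0.121], TCP at [0.234, -0.525, 0.231] pointing down, gripper open.
Joint ranges: [-2.89, 2.89], [-0.75, 2.08], [0.22, 2.7], [-1.18, 4.32], [0.11, 2.71], [-2.7, 2.7]. Speed limits (rad/s): [2.57, 2.57, 3.14, 3.14, 3.14, 3.14].

## Interface

Orientations are given as [roll, pitch, yaw] about the fixed x, y, z axes, in that order (R = Rz(yaw) Ry(pitch) Rx(roll)).
In Python, from station import robot gives the robot as it stands.
- The arm moves only by the shell command python3 -m handwheel 'ROWS' [OPENING] [FORCE]. ROWS is JSON, a list of rows, each a list of 4 numbers: the shift along the tool's x, y, z in m, then the turn about the tool's z in rad. In form: [[tx, ty, tz, roll], ...]. A call has exactly 10 rows; each row shifts and turns the pose as measured when the row begins, along the tool's axes as they then stand; what a row does not reach is not made up. A row lasts 1/8 s, in which the tool goes at most 62.5 mm and 10.7 degrees, less where a joint would pass 70% of its speed; a pose out of reach is approached as far as the arm can. A call is refused whole if a number of a shift passes 0.0625 or a number of a turn 0.188, either way. A call with a gripper value outside its range is refused whole. OPENING is the finger opening in m, from 0 to 0.0854, set as the call begins (- or left out, the last holds). The fingers move at their own pace and stop on an object; FORCE is the grip in N (left out, the last holds). Time passes only in rows, so rows that do not move let the fingers close, or fill a call up. It gives the time, the measured TCP pose, the force and the opening at its end, in the units of the state.
- robot.read_state(): the state, without advancing time (a new reading comes with each control period).
- robot.grab_frame(name): name is "side" or "top"; returns the picture (400x640x3 uint8, red, green, blue); there is no depth.
- robot.camera_info(name): a dict with "fovy" (degrees; the focal length in pixels is half the picture's height over the tangent of half this angle, whatever the lens; pixels are square), "cx", "cy" (the principal point, pixels), "pose" (4x4, takes a point from camera to world coordinates). Camera axes: x right, y down, z forward; pixel columns grow to the right and rows downward; lengths in m; the calibration is good to about 2 mm. A picture is of the moment at which its call begins. camera_info takes no time and is no camera call.
- robot.close_job(): hands the job in, once; it reports no verdict.
The state is a dict: "time_s": time; "joint_pos": joint angles; "joint_vel": joint speeds; "effort": joint torques, N m; "tool_pos": TCP position; "tcp_rot": TCP orientation; "ft_force": force on the tool from outside, world axes, zero at the start; "wrist_torque": the same for the moment, N m; "grip_width": opening from 0.0 (shut) to 1.0 (fully open).
Only numpy, scipy, OpenCV 4.12 (cv2) and the standard library are available. Lean on these libraries where they do the work, as an engineer would, in place of code of your own. Each camera call takes 0.05 s, during which the arm holds its last target. There are 200 camera calls.

## Task

Set out the bench for the water test: first put the empty steel dish on the middle of the balance's pan, then stand the brass weight in the dish. Stand the blue-capped sample bottle on the blue mat midway between the balance's pan and the photometer, in line with them, and the brown reagent bottle straight behind it (on the side away from the robot) with about 3 cm of clear space between the two. Leave the green- and yellow-capped bottles where they are.

Things in the scene. Friction and masses are not known exactly. Their poses are not given: they have to be found in the camera images.
- dish_center (a point): shallow open round steel dish, 58 mm across outside, 28 mm tall, wall 3 mm, floor 4 mm thick (inside 52 mm across); loose, about 60 g. The point is on its axis half-way up, 14 mm above its underside; z up
- weight_center (a point): brass weight: cylinder 28 mm across and 40 mm tall, thin neck 12 mm across, round knob on top 22 mm across from 48 to 62 mm above the underside; loose, about 220 g. Hold it by the knob, so that the fingers stay above the dish's rim. The point is on its axis half-way up, 31 mm above its underside; z up
- blue_sample_center (a point): sample bottle, pale grey-white cylinder 40 mm across with a blue cap (33 mm across, top 18 mm); 85 mm tall in all, straight-sided up to 60 mm. The point is on its axis half-way up, 42.5 mm above its underside; z up. Loose, about 80 g; to be moved
- reagent_center (a point): brown (amber) reagent bottle with a black cap (29 mm across, top 18 mm): cylinder 44 mm across, 90 mm tall in all, straight-sided up to 62 mm; loose, about 110 g. The point is on its axis half-way up, 45 mm above its underside; z up
- balance_pan (a point): centre of the top of the balance's round steel pan (90 mm across, 41 mm above the table). The balance is fixed: grey case 110 mm wide (y), 150 mm deep (from 95 mm before the pan's centre, on the robot's side, to 55 mm beyond it), 30 mm tall, on the mat near one of its ends. x points away from the robot within about 0.35 rad, z up
- photometer: fixed dark navy instrument case 170 mm (x) by 90 mm (y) by 45 mm tall with a round black cap 48 mm across on its far half (top 57 mm above its underside), green display and keys; on the mat near the other end, its centre 280 mm from the pan's centre. Origin under the case's centre, on top of the mat; x points away from the robot within about 0.35 rad, z up
- mat: fixed thin blue mat, 240 mm (x) by 400 mm (y), 3 mm thick, its top 3 mm above the table. Origin at the centre of its underside, which lies midway between the balance's pan and the photometer: the pan and the photometer lie at y = +140 and -140 mm of the mat (which is at which end varies). x points away from the robot within 0.2 rad (this is 'behind'), y along the mat to the robot's left, z up
- green_sample_center (a point): sample bottle, pale grey-white cylinder 40 mm across with a green cap (33 mm across, top 18 mm); 85 mm tall in all, straight-sided up to 60 mm. The point is on its axis half-way up, 42.5 mm above its underside; z up. Loose, not to be moved
- yellow_sample_center (a point): sample bottle, pale grey-white cylinder 40 mm across with a yellow cap (33 mm across, top 18 mm); 85 mm tall in all, straight-sided up to 60 mm. The point is on its axis half-way up, 42.5 mm above its underside; z up. Loose, not to be moved
Things that resemble listed ones, but are neither listed nor needed, are in the scene too. What is shaped like the part that bears dish_center but red is not meant.

How it is judged:
By the outcome, as a careful person would: the job done as asked, in the order asked, and still so for the second after the job is handed in, with the robot touching nothing.
It also fails if it takes over 104 s, if anything falls off the work surface, if the arm or the gripper's body presses on something with over 40 N, if the wrist force passes 120 N, or if a joint passes its speed limit or range.

## Working session

There is one attempt and no reset: what is moved stays moved. The work goes in short steps, Python scripts to look and compute and a shell command to move; the robot and the scene stay as the last step left them, time stands still between calls to the robot, and variables do not carry over. Pictures are saved under pics/ and viewed, about 12 in all and at most 16, crops included, and the job is handed in when it is done.

```bash
ls; mkdir -p pics; python3 - <<'E'
from station import robot
import cv2
for n in("top","side"):
    cv2.imwrite(f"pics/{n}0.png",robot.grab_frame(n)[:,:,::-1])
    print(robot.camera_info(n))
print(robot.read_state(),robot.pinch_z)
E
```

```text
pics
{'fovy': 43.386745999036705, 'cx': 331.5041699869537, 'cy': 190.23884023140877, 'pose': array([[ 0.01212627, -0.99044728,  0.13735772,  0.33654535],
       [-0.99989883, -0.01098957,  0.00903088, -0.01343888],
       [-0.00743511, -0.13745333, -0.99048034,  1.41866884],
       [ 0.        ,  0.        ,  0.        ,  1.        ]])}
{'fovy': 49.484838032718194, 'cx': 316.31818191166326, 'cy': 196.5038427310016, 'pose': array([[ 0.99980843, -0.01941644,  0.00247012,  0.51822243],
       [-0.01388751, -0.61478729,  0.78857068, -0.97691598],
       [-0.01379263, -0.78845392, -0.61493917,  0.83296312],
       [ 0.        ,  0.        ,  0.        ,  1.        ]])}
{'time_s': 0.1, 'joint_pos': array([-1.27203601e+00,  2.76554948e-01,  1.50601639e+00,  3.03208255e-06,
        1.36070316e+00, -1.20972154e-01]), 'joint_vel': array([-0.00111317, -0.00060166, -0.00270466,  0.00176348,  0.00083777,
       -0.0014954 ]), 'effort': array([ 1.49683154e-03, -4.17701411e+01, -2.46403491e+01, -2.81657867e-04,
        5.84423091e-03, -1.19546314e-05]), 'tool_pos': array([ 0.23419191, -0.52462764,  0.23050906]), 'tcp_rot': array([-3.13992346e+00, -2.05902843e-04,  4.19731665e-01]), 'ft_force': array([0.04061737, 0.00149346, 0.0369702 ]), 'wrist_torque': array([ 0.03942269,  0.04146006, -0.0604004 ]), 'grip_width': 1.003849865624753} 0.0187
```

View pics/top0.png

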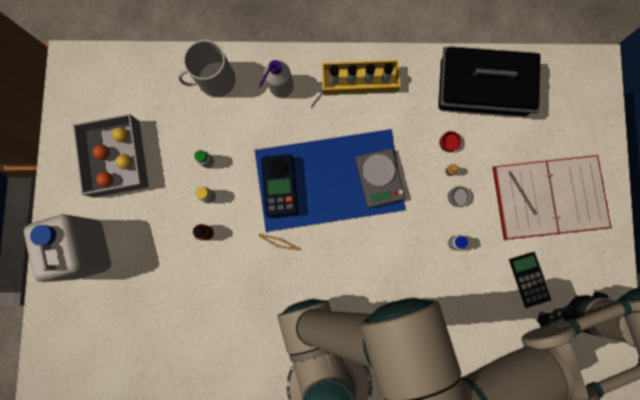

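View pics/side0.png

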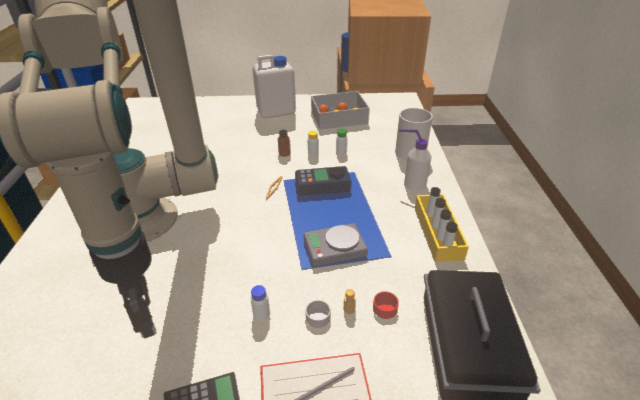

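Candidates in the top picture are the steel dish (460,197) against the red dish (450,142), the brass weight (452,170), and the blue cap (460,243) against the blue jug cap (42,235). There is also the reagent bottle with its black cap (203,232), against the vials in the yellow rack. Next is one close crop of these and one of the mat.

```bash
cat >h.py <<'E'
from station import robot
import cv2,numpy as np
def ray(n,u,v):
    c=robot.camera_info(n);f=200/np.tan(np.radians(c["fovy"])/2);P=c["pose"]
    return P[:3,3],P[:3,:3]@np.array([(u-c["cx"])/f,(v-c["cy"])/f,1])
def px(n,u,v,z):
    o,d=ray(n,u,v);return o+d*(z-o[2])/d[2]
def proj(n,p):
    c=robot.camera_info(n);f=200/np.tan(np.radians(c["fovy"])/2);P=c["pose"]
    q=P[:3,:3].T@(np.asarray(p)-P[:3,3]);return np.array([c["cx"]+f*q[0]/q[2],c["cy"]+f*q[1]/q[2]])
def crop(img,x0,y0,x1,y1,s):return cv2.resize(img[y0:y1,x0:x1],None,fx=s,fy=s,interpolation=cv2.INTER_CUBIC)
E
python3 - <<'E'
from h import *
t=cv2.imread("pics/top0.png");s=cv2.imread("pics/side0.png")
a=crop(t,430,125,490,255,4.5);b=crop(t,180,145,225,245,5.85)[:585]
c=crop(s,235,270,420,340,1.0)
cv2.imwrite("pics/c1.png",np.hstack([a,b]))
cv2.imwrite("pics/c2.png",crop(t,250,125,410,235,5))
cv2.imwrite("pics/c3.png",crop(s,240,280,405,335,4.8))
E
```

```text
(no output)
```

View pics/c1.png

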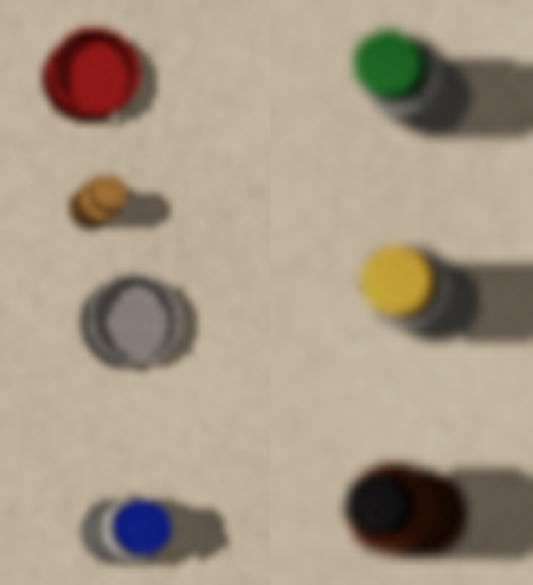

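View pics/c2.png

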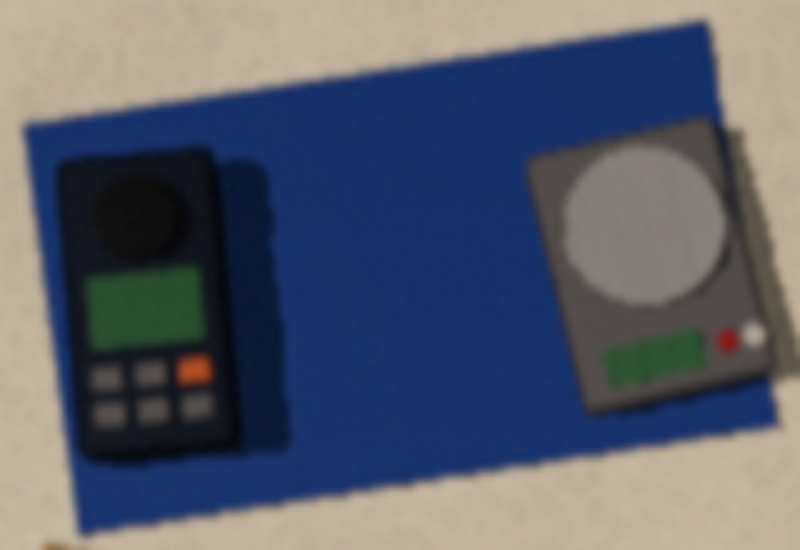

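View pics/c3.png

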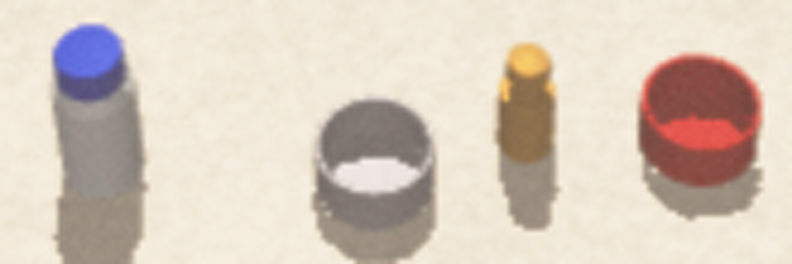

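```bash
python3 - <<'E'
from h import *
np.set_printoptions(precision=4,suppress=True)
A=lambda u,v:(430+u/4.5-.5+.11,125+v/4.5-.4)
B=lambda u,v:(180+(u-270)/5.85-.4,145+v/5.85-.4)
C=lambda u,v:(250+u/5-.4,125+v/5-.4)
S=lambda u,v:(240+u/4.8-.4,280+v/4.8-.4)
for k,f,u,v,z in[("red",A,93,74,.028),("weight",A,107,193,.056),("dish",A,130,322,.028),("blue",A,142,527,.085),("green",B,390,64,.085),("yellow",B,397,280,.085),("reag",B,382,504,.09),("pan",C,645,226,.041),("photcap",C,138,217,.060)]:
    print(k,px("top",*f(u,v),z))
for k,u,v,z in[("blueS",90,50,.085),("dishS",374,148,.028),("weightS",529,60,.057),("redS",700,103,.028)]:print(k,px("side",*S(u,v),z))
c=[px("top",*C(*p),.003) for p in[(22,127),(707,22),(778,425),(82,533)]]
print(np.array(c),np.mean(c,0),[np.linalg.norm(c[i]-c[i-1]) for i in range(4)])
print(px("side",342,237,.041))
E
```

```text
red [ 0.6735 -0.3347  0.028 ]
weight [ 0.5924 -0.3353  0.056 ]
dish [ 0.5167 -0.3544  0.028 ]
blue [ 0.3883 -0.3447  0.085 ]
green [0.6125 0.3559 0.085 ]
yellow [0.5116 0.3478 0.085 ]
reag [0.4088 0.3484 0.09  ]
pan [ 0.5864 -0.1311  0.041 ]
photcap [0.585  0.1489 0.06  ]
blueS [ 0.389  -0.3484  0.085 ]
dishS [ 0.5184 -0.3627  0.028 ]
weightS [ 0.5923 -0.3362  0.057 ]
redS [ 0.6748 -0.3404  0.028 ]
[[ 0.6473  0.224   0.003 ]
 [ 0.7134 -0.1703  0.003 ]
 [ 0.48   -0.2094  0.003 ]
 [ 0.4145  0.1824  0.003 ]] [0.5638 0.0067 0.003 ] [np.float64(0.2365271381712841), np.float64(0.39970871792472557), np.float64(0.23667512616383837), np.float64(0.39717416450614296)]
[ 0.587  -0.1378  0.041 ]
```

The top picture shows the steel dish (460,196), the brass weight (453,168), the blue cap (461,242) and the reagent cap (199,231). The side view agrees to within a few mm for the dish, weight and blue cap. The mat corners give 0.398 x 0.237 m with a yaw of 0.17, and the pan lies where the mat says it should.

Moving to the dish, with the target at (0.517, -0.360).

```bash
cat >go.py <<'E'
import sys,numpy as np
from station import robot
from scipy.spatial.transform import Rotation as R
s=robot.read_state();x,y,z,yaw=map(float,sys.argv[1:5])
M=R.from_euler("xyz",s["tcp_rot"])
d=M.inv().apply(np.array([x,y,z])-s["tool_pos"])
print("pos",s["tool_pos"].round(4),"rpy",s["tcp_rot"].round(3),"d",d.round(4),"turn",round(s["tcp_rot"][2]-yaw,3),"t",s["time_s"],"grip",round(s["grip_width"]*85.4,1),s["ft_force"].round(1))
E
python3 -m handwheel '[[0,0,0,0.125],[0,0,0,0.125],[0.051,-0.019,0,0],[0.051,-0.019,0,0],[0.051,-0.019,0,0],[0.051,-0.019,0,0],[0.051,-0.019,0,0],[0.051,-0.019,0,0],[0,0,0.03,0],[0,0,0.03,0]]' 0.0854 30; python3 go.py .517 -.36 .12 .17
```

```text
time_s: 1.35
tool_pos: [0.5273, -0.3582, 0.1662]
tcp_rot: [-3.138, -0.0, 0.159]
ft_force: [-0.2, -0.0, 0.1]
grip_width: 0.998
pos [ 0.5273 -0.3582  0.1662] rpy [-3.138 -0.     0.159] d [-0.0105  0.0003  0.0462] turn -0.011 t 1.35 grip 85.2 [-0.2 -0.   0.1]
```

```bash
python3 -m handwheel '[[-0.0105,0,0.025,-0.011],[0,0,0.025,0],[0,0,0.025,0],[0,0,0.025,0],[0,0,0.02,0],[0,0,0,0],[0,0,0,0],[0,0,0,0],[0,0,0,0],[0,0,0,0]]'; python3 go.py .517 -.36 .006 .17; python3 - <<'E'
from h import *
s=robot.grab_frame("side")[:,:,::-1];t=robot.grab_frame("top")[:,:,::-1]
cv2.imwrite("pics/d1.png",np.vstack([crop(s,220,210,420,350,3),crop(t,370,120,490,160,1)[:1].repeat(1,0)[:, :1].repeat(600,1)]))
cv2.imwrite("pics/d1t.png",t)
E
```

```text
time_s: 2.6
tool_pos: [0.5153, -0.3569, 0.0395]
tcp_rot: [-3.133, 0.004, 0.172]
ft_force: [0.1, -0.0, 0.2]
grip_width: 1.0
pos [ 0.5153 -0.3569  0.0395] rpy [-3.133  0.004  0.172] d [0.0013 0.0036 0.0334] turn 0.002 t 2.6 grip 85.4 [ 0.1 -0.   0.2]
```

View pics/d1.png

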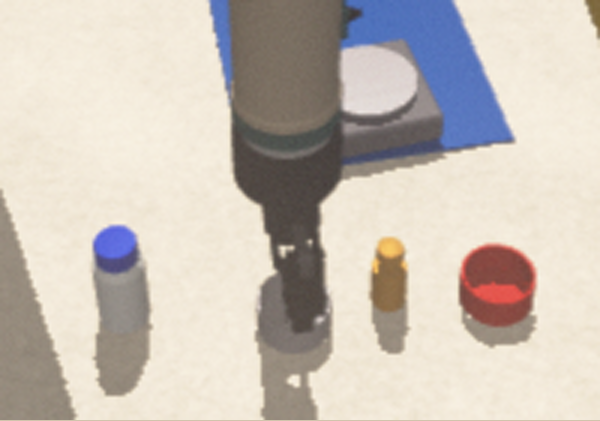

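The side view shows the fingers straddling the steel dish (crop 295,310), with the near finger offset as the yaw predicts. Descending and closing.

```bash
python3 -m handwheel '[[0.001,0.0035,0.012,0],[0,0,0.012,0],[0,0,0.01,0],[0,0,0,0],[0,0,0,0],[0,0,0,0],[0,0,0,0],[0,0,0,0],[0,0,0,0],[0,0,0,0]]'; python3 go.py .517 -.36 .006 .17;
```

```text
time_s: 3.95
tool_pos: [0.5168, -0.3601, 0.0029]
tcp_rot: [-3.133, 0.004, 0.172]
ft_force: [-0.5, 0.4, -0.7]
grip_width: 1.003
pos [ 0.5168 -0.3601  0.0029] rpy [-3.133  0.004  0.172] d [ 0.0002 -0.0001 -0.0031] turn 0.002 t 3.95 grip 85.6 [-0.5  0.4 -0.7]
```

```bash
python3 -m handwheel '[[0,0,0,0],[0,0,0,0],[0,0,0,0],[0,0,0,0],[0,0,0,0],[0,0,0,0],[0,0,0,0],[0,0,0,0],[0,0,0,0],[0,0,0,0]]' 0.04 30; python3 go.py .587 -.133 .15 .17
```

```text
time_s: 5.2
tool_pos: [0.5168, -0.3601, 0.0031]
tcp_rot: [-3.133, 0.004, 0.172]
ft_force: [-0.5, 0.7, 1.1]
grip_width: 0.654
pos [ 0.5168 -0.3601  0.0031] rpy [-3.133  0.004  0.172] d [ 0.1075 -0.213  -0.1454] turn 0.002 t 5.2 grip 55.9 [-0.5  0.7  1.1]
```

```bash
python3 -m handwheel '[[0,0,-0.03,0],[0,0,-0.05,0],[0,0,-0.05,0],[0.0215,-0.0426,-0.01,0],[0.0215,-0.0426,0,0],[0.0215,-0.0426,0,0],[0.0215,-0.0426,0,0],[0.0215,-0.0426,0,0],[0,0,0,0],[0,0,0,0]]'; python3 go.py .587 -.133 .046 .17; python3 - <<'E'
from h import *
s=robot.grab_frame("side")[:,:,::-1];t=robot.grab_frame("top")[:,:,::-1]
cv2.imwrite("pics/e1.png",np.hstack([crop(s,260,120,420,280,2.5),crop(t,330,100,490,260,2.5)]))
E
```

```text
time_s: 6.45
tool_pos: [0.5889, -0.1276, 0.1477]
tcp_rot: [-3.132, 0.004, 0.17]
ft_force: [0.4, 0.5, -1.6]
grip_width: 0.652
pos [ 0.5889 -0.1276  0.1477] rpy [-3.132  0.004  0.17 ] d [-0.0024  0.006   0.1016] turn -0.0 t 6.45 grip 55.7 [ 0.4  0.5 -1.6]
```

View pics/e1.png

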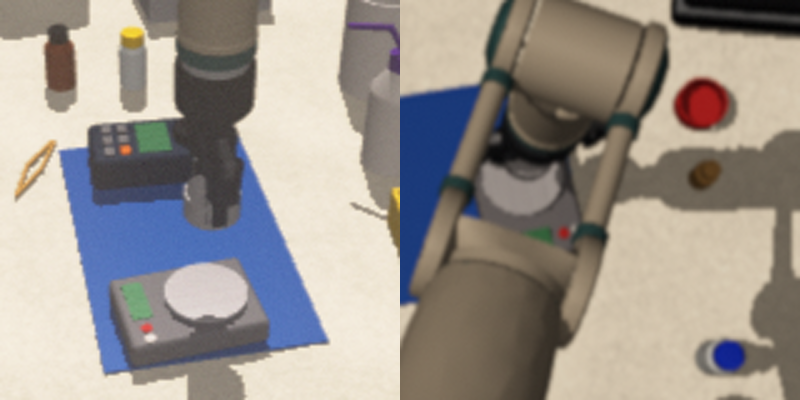

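The dish is held over the pan (side crop 212,200). Lowering.

```bash
python3 -m handwheel '[[-0.0024,0.006,0.025,0],[0,0,0.03,0],[0,0,0.025,0],[0,0,0.012,0],[0,0,0.003,0],[0,0,0,0],[0,0,0,0],[0,0,0,0],[0,0,0,0],[0,0,0,0]]'; python3 go.py .587 -.133 .0445 .17
```

```text
time_s: 7.8
tool_pos: [0.5891, -0.1419, 0.0543]
tcp_rot: [-3.137, -0.004, 0.159]
ft_force: [0.1, 0.4, -0.6]
grip_width: 0.655
pos [ 0.5891 -0.1419  0.0543] rpy [-3.137 -0.004  0.159] d [-0.0006 -0.0091  0.0098] turn -0.011 t 7.8 grip 56.0 [ 0.1  0.4 -0.6]
```

```bash
python3 -m handwheel '[[0,-0.0045,0,-0.011],[0,-0.0045,0,0],[0,0,0,0],[0,0,0,0],[0,0,0.004,0],[0,0,0.004,0],[0,0,0,0],[0,0,0,0],[0,0,0,0],[0,0,0,0]]'; python3 go.py .587 -.133 .0445 .17
```

```text
time_s: 9.05
tool_pos: [0.5873, -0.1322, 0.0455]
tcp_rot: [-3.137, -0.004, 0.171]
ft_force: [-0.2, -0.6, -0.3]
grip_width: 0.65
pos [ 0.5873 -0.1322  0.0455] rpy [-3.137 -0.004  0.171] d [-0.0005  0.0007  0.001 ] turn 0.001 t 9.05 grip 55.5 [-0.2 -0.6 -0.3]
```

```bash
python3 -m handwheel '[[0,0,0.0015,0],[0,0,0,0],[0,0,0,0],[0,0,0.001,0],[0,0,0,0],[0,0,0,0],[0,0,0,0],[0,0,0,0],[0,0,0,0],[0,0,0,0]]'; python3 go.py .587 -.133 .0445 .17
```

```text
time_s: 10.3
tool_pos: [0.5877, -0.1322, 0.0443]
tcp_rot: [-3.138, -0.005, 0.172]
ft_force: [-0.4, 0.2, 0.0]
grip_width: 0.654
pos [ 0.5877 -0.1322  0.0443] rpy [-3.138 -0.005  0.172] d [-0.0008  0.0006 -0.0002] turn 0.002 t 10.3 grip 55.9 [-0.4  0.2  0. ]
```

```bash
python3 -m handwheel '[[0,0,0,0],[0,0,0,0],[0,0,0,0],[0,0,0,0],[0,0,0,0],[0,0,0,0],[0,0,-0.01,0],[0,0,-0.03,0],[0,0,-0.04,0],[0,0,-0.04,0]]' 0.0854; python3 go.py .592 -.336 .16 .17
```

```text
time_s: 11.55
tool_pos: [0.5853, -0.1322, 0.1653]
tcp_rot: [-3.134, 0.002, 0.171]
ft_force: [-0.6, -1.0, -1.0]
grip_width: 1.0
pos [ 0.5853 -0.1322  0.1653] rpy [-3.134e+00  2.000e-03  1.710e-01] d [-0.0281  0.202   0.0038] turn 0.001 t 11.55 grip 85.4 [-0.6 -1.  -1. ]
```

```bash
python3 -m handwheel '[[-0.0056,0.04,0,0],[-0.0056,0.04,0,0],[-0.0056,0.04,0,0],[-0.0056,0.04,0,0],[-0.0056,0.04,0,0],[0,0,0,0],[0,0,0,0],[0,0,0.025,0],[0,0,0.025,0],[0,0,0,0]]'; python3 go.py .592 -.336 .046 .17;  python3 - <<'E'
from h import *
s=robot.grab_frame("side")[:,:,::-1];t=robot.grab_frame("top")[:,:,::-1]
cv2.imwrite("pics/f1.png",np.hstack([crop(s,285,200,385,330,4),crop(t,345,130,425,234,5)]))
E
```

```text
time_s: 12.8
tool_pos: [0.5969, -0.3364, 0.1267]
tcp_rot: [3.14, -0.014, 0.177]
ft_force: [-0.7, 0.2, 0.0]
grip_width: 0.998
pos [ 0.5969 -0.3364  0.1267] rpy [ 3.14  -0.014  0.177] d [-0.0059 -0.0014  0.0807] turn 0.007 t 12.8 grip 85.3 [-0.7  0.2  0. ]
```

View pics/f1.png

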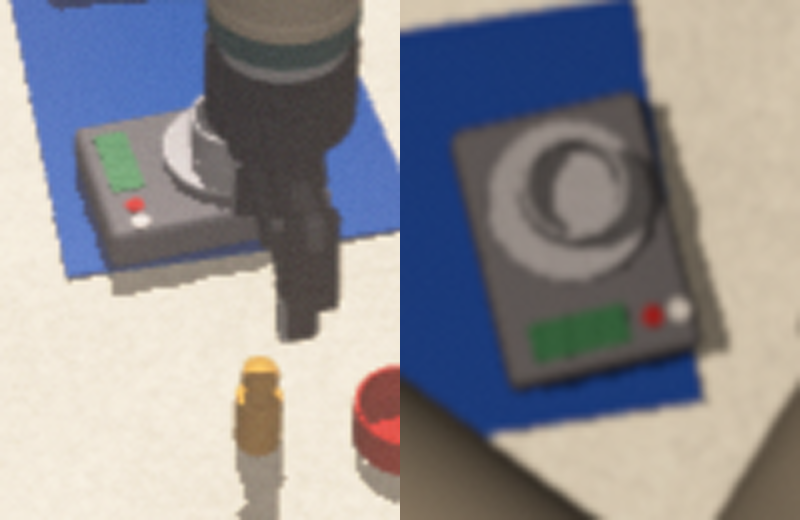

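```bash
python3 - <<'E'
from h import *
for z,u,v in[(.041,570,201),(.069,576,192)]:print(px("top",345+(u-400)/5-.4,130+v/5-.4,z))
E
python3 -m handwheel '[[-0.003,0,0,0],[-0.003,-0.001,0,0],[0,0,0.02,0],[0,0,0.02,0],[0,0,0.015,0],[0,0,0,0],[0,0,0,0],[0,0,0,0],[0,0,0,0],[0,0,0,0]]' 0.06; python3 go.py .592 -.336 .046 .17
```

```text
[ 0.5864179  -0.13112057  0.041     ]
[ 0.5863554  -0.13200025  0.069     ]
time_s: 14.15
tool_pos: [0.5964, -0.3402, 0.0814]
tcp_rot: [3.126, -0.027, 0.177]
ft_force: [-0.5, 0.3, -0.9]
grip_width: 0.703
pos [ 0.5964 -0.3402  0.0814] rpy [ 3.126 -0.027  0.177] d [-0.0045 -0.0055  0.0352] turn 0.007 t 14.15 grip 60.1 [-0.5  0.3 -0.9]
```

The dish is centred on the pan to about 1 mm. Continuing to the knob.

```bash
python3 -m handwheel '[[-0.0045,-0.0055,0,-0.007],[0,0,0,0],[0,0,0.012,0],[0,0,0.012,0],[0,0,0.008,0],[0,0,0,0],[0,0,0,0],[0,0,0,0],[0,0,0,0],[0,0,0,0]]' 0.06; python3 go.py .592 -.336 .045 .17; python3 - <<'E'
from h import *
s=robot.grab_frame("side")[:,:,::-1]
cv2.imwrite("pics/g1.png",crop(s,310,250,390,330,6))
E
```

```text
time_s: 15.4
tool_pos: [0.5916, -0.3356, 0.0467]
tcp_rot: [3.126, -0.027, 0.185]
ft_force: [0.6, -0.5, 0.8]
grip_width: 0.702
pos [ 0.5916 -0.3356  0.0467] rpy [ 3.126 -0.027  0.185] d [0.0003 0.0004 0.0018] turn 0.015 t 15.4 grip 59.9 [ 0.6 -0.5  0.8]
```

View pics/g1.png

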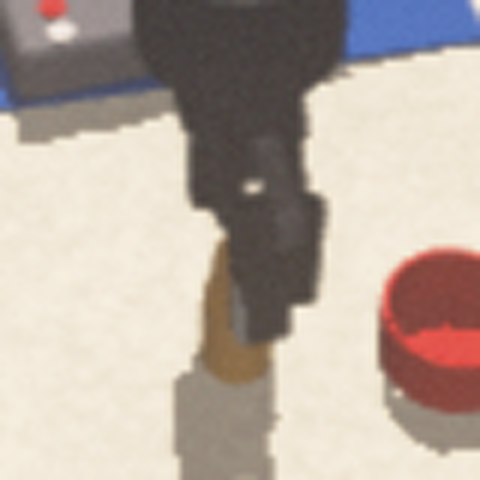

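The near finger (crop 262,290) is offset from the weight (237,330) by the yaw plus perspective, as expected. Lowering 3 mm and gripping the knob.

```bash
python3 -m handwheel '[[0,0,0.003,0.007],[0,0,0,0.007],[0,0,0,0],[0,0,0,0],[0,0,0,0],[0,0,0,0],[0,0,0,0],[0,0,0,0],[0,0,0,0],[0,0,0,0]]' 0.06; python3 -m handwheel '[[0,0,0,0],[0,0,0,0],[0,0,0,0],[0,0,0,0],[0,0,0,0],[0,0,0,0],[0,0,0,0],[0,0,0,0],[0,0,0,0],[0,0,0,0]]' 0.005 40; python3 go.py .587 -.132 .18 .17
```

```text
time_s: 16.7
tool_pos: [0.5918, -0.3357, 0.0438]
tcp_rot: [3.126, -0.028, 0.17]
ft_force: [0.3, -0.1, -0.6]
grip_width: 0.705
time_s: 17.95
tool_pos: [0.5919, -0.336, 0.044]
tcp_rot: [3.126, -0.028, 0.17]
ft_force: [-0.2, 0.1, 1.1]
grip_width: 0.241
pos [ 0.5919 -0.336   0.044 ] rpy [ 3.126 -0.028  0.17 ] d [ 0.0334 -0.1997 -0.1383] turn -0.0 t 17.95 grip 20.6 [-0.2  0.1  1.1]
```

```bash
python3 -m handwheel '[[0,0,-0.02,0],[0,0,-0.03,0],[0,0,-0.03,0],[0,0,-0.03,0],[0,0,-0.02,0],[0,0,0,0],[0,0,0,0],[0,0,0,0],[0,0,0,0],[0,0,0,0]]'; python3 go.py .587 -.132 .18 .17
```

```text
time_s: 19.2
tool_pos: [0.5831, -0.3307, 0.1671]
tcp_rot: [3.141, -0.014, 0.17]
ft_force: [0.2, -0.2, -2.0]
grip_width: 0.242
pos [ 0.5831 -0.3307  0.1671] rpy [ 3.141 -0.014  0.17 ] d [ 0.0375 -0.1952 -0.0126] turn -0.0 t 19.2 grip 20.7 [ 0.2 -0.2 -2. ]
```

```bash
python3 -m handwheel '[[0.005,-0.02,0,0],[0.005,-0.028,0,0],[0.005,-0.028,0,0],[0.005,-0.028,0,0],[0.005,-0.028,0,0],[0.005,-0.028,0,0],[0,-0.02,0,0],[0,-0.01,0,0],[0,0,0,0],[0,0,0,0]]'; python3 go.py .587 -.132 .12 .17
```

```text
time_s: 20.45
tool_pos: [0.5791, -0.1242, 0.1675]
tcp_rot: [-3.138, -0.014, 0.171]
ft_force: [-0.1, -0.6, -2.2]
grip_width: 0.238
pos [ 0.5791 -0.1242  0.1675] rpy [-3.138 -0.014  0.171] d [0.0058 0.0092 0.0476] turn 0.001 t 20.45 grip 20.3 [-0.1 -0.6 -2.2]
```

```bash
python3 -m handwheel '[[0.003,0.0045,0,0],[0.003,0.0045,0,0],[0,0,0.015,0],[0,0,0.015,0],[0,0,0.005,0],[0,0,0,0],[0,0,0,0],[0,0,0,0],[0,0,0,0],[0,0,0,0]]'; python3 go.py .587 -.132 .12 .17;python3 - <<'E'
from h import *
s=robot.grab_frame("side")[:,:,::-1]
cv2.imwrite("pics/i1.png",crop(s,290,190,390,270,6))
E
```

```text
time_s: 21.7
tool_pos: [0.5879, -0.1348, 0.1296]
tcp_rot: [-3.139, -0.014, 0.168]
ft_force: [-0.4, 1.3, -2.0]
grip_width: 0.238
pos [ 0.5879 -0.1348  0.1296] rpy [-3.139 -0.014  0.168] d [-0.0006 -0.0029  0.0096] turn -0.002 t 21.7 grip 20.3 [-0.4  1.3 -2. ]
```

View pics/i1.png

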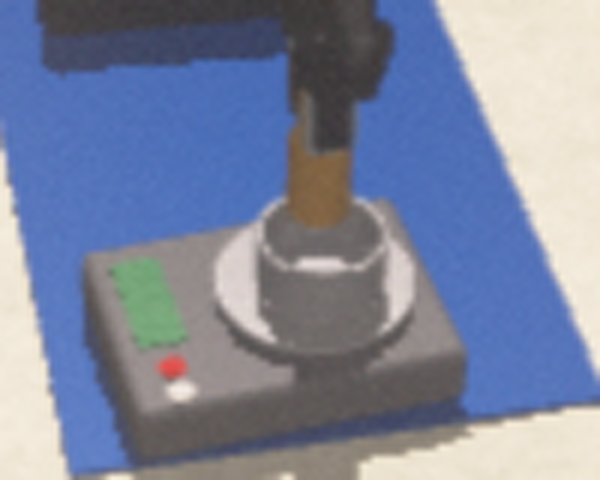

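The weight (crop 321) is centred over the dish (322), and the dish is about 2 mm from the pan's centre. Lowering.

```bash
python3 -m handwheel '[[0,-0.0028,0,0],[0,0,0,0],[0,0,0.012,0],[0,0,0.012,0],[0,0,0.009,0],[0,0,0,0],[0,0,0,0],[0,0,0,0],[0,0,0,0],[0,0,0,0]]'; python3 go.py .587 -.132 .089 .17
```

```text
time_s: 23.0
tool_pos: [0.5879, -0.1317, 0.0941]
tcp_rot: [-3.139, -0.014, 0.168]
ft_force: [0.2, 0.5, -2.4]
grip_width: 0.239
pos [ 0.5879 -0.1317  0.0941] rpy [-3.139 -0.014  0.168] d [-0.001   0.0002  0.0051] turn -0.002 t 23.0 grip 20.4 [ 0.2  0.5 -2.4]
```

```bash
python3 -m handwheel '[[0,0,0.004,0],[0,0,0,0],[0,0,0.001,0],[0,0,0,0],[0,0,0.001,0],[0,0,0,0],[0,0,0,0],[0,0,0,0],[0,0,0,0],[0,0,0,0]]'; python3 go.py .587 -.132 .089 .17
```

```text
time_s: 24.25
tool_pos: [0.5885, -0.1318, 0.0889]
tcp_rot: [-3.139, -0.015, 0.168]
ft_force: [0.5, -0.0, -0.3]
grip_width: 0.236
pos [ 0.5885 -0.1318  0.0889] rpy [-3.139 -0.015  0.168] d [-0.0015 -0.0001 -0.0002] turn -0.002 t 24.25 grip 20.2 [ 0.5 -0.  -0.3]
```

```bash
python3 -m handwheel '[[0,0,0,0],[0,0,0,0],[0,0,0,0],[0,0,0,0],[0,0,0,0],[0,0,-0.01,0],[0,0,-0.03,0],[0,0,-0.03,0],[0,0,-0.03,0],[0,0,0,0]]' 0.06; python3 go.py .3885 -.347 .16 .17
```

```text
time_s: 25.5
tool_pos: [0.5879, -0.1327, 0.1947]
tcp_rot: [-3.141, -0.018, 0.168]
ft_force: [0.1, -0.3, -0.6]
grip_width: 0.702
pos [ 0.5879 -0.1327  0.1947] rpy [-3.141 -0.018  0.168] d [-0.2331  0.178   0.0303] turn -0.002 t 25.5 grip 60.0 [ 0.1 -0.3 -0.6]
```

```bash
python3 -m handwheel '[[-0.02,0.015,0,0],[-0.033,0.025,0,0],[-0.033,0.025,0,0],[-0.033,0.025,0,0],[-0.033,0.025,0,0],[-0.033,0.025,0,0],[-0.025,0.019,0,0],[-0.015,0.012,0,0],[0,0,0,0],[0,0,0,0]]' 0.075; python3 go.py .3885 -.347 .12 .17; python3 - <<'E'
from h import *
s=robot.grab_frame("side")[:,:,::-1];t=robot.grab_frame("top")[:,:,::-1]
cv2.imwrite("pics/j1.png",np.hstack([crop(s,220,210,370,340,2.7)[:350],crop(t,330,130,430,218,4)[:350]]))
E
```

```text
time_s: 26.75
tool_pos: [0.3856, -0.3408, 0.182]
tcp_rot: [-3.13, -0.011, 0.169]
ft_force: [0.1, -0.3, 0.7]
grip_width: 0.879
pos [ 0.3856 -0.3408  0.182 ] rpy [-3.13  -0.011  0.169] d [0.0011 0.0073 0.0619] turn -0.001 t 26.75 grip 75.1 [ 0.1 -0.3  0.7]
```

View pics/j1.png

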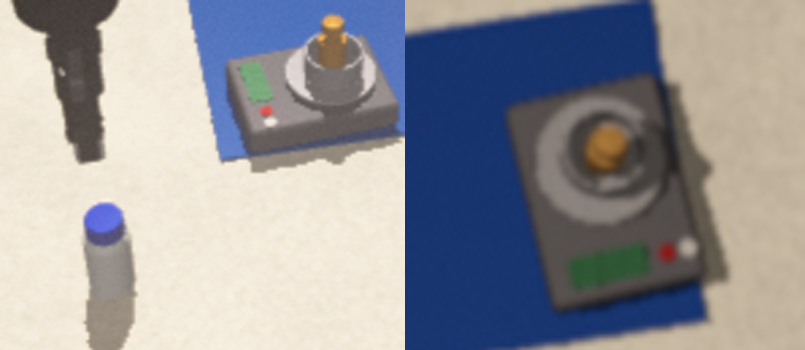

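The weight stands upright in the dish on the pan (side crop 333,50; top crop 605,148). The fingers are above the blue bottle (105,220), so I'm descending.

```bash
python3 -m handwheel '[[0.001,0.007,0,0],[0,0,0,0],[0,0,0.025,0],[0,0,0.025,0],[0,0,0.025,0],[0,0,0.025,0],[0,0,0.01,0],[0,0,0,0],[0,0,0,0],[0,0,0,0]]'; python3 go.py .3885 -.347 .028 .17
```

```text
time_s: 28.1
tool_pos: [0.3943, -0.3472, 0.0722]
tcp_rot: [-3.137, -0.016, 0.175]
ft_force: [-0.5, 0.8, -0.7]
grip_width: 0.875
pos [ 0.3943 -0.3472  0.0722] rpy [-3.137 -0.016  0.175] d [-0.0064 -0.001   0.0442] turn 0.005 t 28.1 grip 74.7 [-0.5  0.8 -0.7]
```

```bash
python3 -m handwheel '[[-0.006,-0.001,0,0],[0,0,0,0],[0,0,0.012,0],[0,0,0.015,0],[0,0,0.012,0],[0,0,0.004,0],[0,0,0,0],[0,0,0,0],[0,0,0,0],[0,0,0,0]]'; python3 -m handwheel '[[0,0,0,0],[0,0,0,0],[0,0,0,0],[0,0,0,0],[0,0,0,0],[0,0,0,0],[0,0,0,0],[0,0,0,0],[0,0,0,0],[0,0,0,0]]' 0.02 35; python3 go.py .564 .006 .18 .17
```

```text
time_s: 29.35
tool_pos: [0.3891, -0.3479, 0.0281]
tcp_rot: [-3.14, -0.017, 0.175]
ft_force: [1.0, 0.1, 0.9]
grip_width: 0.871
time_s: 30.6
tool_pos: [0.3892, -0.348, 0.0287]
tcp_rot: [-3.141, -0.018, 0.175]
ft_force: [-0.1, 0.4, 0.6]
grip_width: 0.455
pos [ 0.3892 -0.348   0.0287] rpy [-3.141 -0.018  0.175] d [ 0.2363 -0.3183 -0.1468] turn 0.005 t 30.6 grip 38.8 [-0.1  0.4  0.6]
```

```bash
python3 -m handwheel '[[0,0,-0.02,0],[0,0,-0.035,0],[0,0,-0.035,0],[0,0,-0.035,0],[0,0,-0.025,0],[0,0,0,0],[0.01,-0.02,0,0],[0.02,-0.03,0,0],[0.02,-0.03,0,0],[0.02,-0.03,0,0]]'; python3 go.py .564 .006 .18 .17
```

```text
time_s: 31.85
tool_pos: [0.4337, -0.2201, 0.1761]
tcp_rot: [-3.126, -0.009, 0.17]
ft_force: [0.4, 0.0, -0.9]
grip_width: 0.456
pos [ 0.4337 -0.2201  0.1761] rpy [-3.126 -0.009  0.17 ] d [ 0.1666 -0.2009  0.0006] turn -0.0 t 31.85 grip 39.0 [ 0.4  0.  -0.9]
```

```bash
python3 -m handwheel '[[0.024,-0.028,0,0],[0.024,-0.028,0,0],[0.024,-0.028,0,0],[0.024,-0.028,0,0],[0.024,-0.028,0,0],[0.021,-0.025,0,0],[0.015,-0.018,0,0],[0.006,-0.008,0,0],[0,0,0,0],[0,0,0,0]]'; python3 go.py .564 .006 .06 .17
```

```text
time_s: 33.1
tool_pos: [0.551, 0.0188, 0.1644]
tcp_rot: [-3.108, 0.02, 0.178]
ft_force: [-0.2, -0.1, -1.2]
grip_width: 0.452
pos [0.551  0.0188 0.1644] rpy [-3.108  0.02   0.178] d [0.0126 0.0184 0.1037] turn 0.008 t 33.1 grip 38.6 [-0.2 -0.1 -1.2]
```

```bash
python3 -m handwheel '[[0.006,0.009,0,0],[0.006,0.009,0,0.008],[0,0,0,0],[0,0,0.02,0],[0,0,0.025,0],[0,0,0.025,0],[0,0,0.015,0],[0,0,0,0],[0,0,0,0],[0,0,0,0]]'; python3 go.py .564 .006 .033 .17
```

```text
time_s: 34.35
tool_pos: [0.5676, -0.0001, 0.0793]
tcp_rot: [-3.111, 0.014, 0.163]
ft_force: [0.9, -0.2, -1.8]
grip_width: 0.455
pos [ 5.676e-01 -1.000e-04  7.930e-02] rpy [-3.111  0.014  0.163] d [-0.0019 -0.0052  0.0465] turn -0.007 t 34.35 grip 38.9 [ 0.9 -0.2 -1.8]
```

```bash
python3 -m handwheel '[[-0.002,-0.005,0,-0.007],[0,0,0,0],[0,0,0.012,0],[0,0,0.015,0],[0,0,0.01,0],[0,0,0.004,0],[0,0,0,0],[0,0,0,0],[0,0,0,0],[0,0,0,0]]'; python3 go.py .564 .006 .032 .17
```

```text
time_s: 35.6
tool_pos: [0.5647, 0.006, 0.0367]
tcp_rot: [-3.111, 0.012, 0.17]
ft_force: [0.2, 0.0, -1.4]
grip_width: 0.455
pos [0.5647 0.006  0.0367] rpy [-3.111  0.012  0.17 ] d [-0.0006  0.0001  0.0047] turn 0.0 t 35.6 grip 38.8 [ 0.2  0.  -1.4]
```

```bash
python3 -m handwheel '[[-0.001,0,0.003,0],[0,0,0,0],[0,0,0.001,0],[0,0,0,0],[0,0,0.001,0],[0,0,0,0],[0,0,0,0],[0,0,0,0],[0,0,0,0],[0,0,0,0]]'; python3 go.py .564 .006 .032 .17
```

```text
time_s: 36.85
tool_pos: [0.5639, 0.006, 0.0323]
tcp_rot: [-3.112, 0.011, 0.17]
ft_force: [0.2, 0.2, 1.5]
grip_width: 0.454
pos [0.5639 0.006  0.0323] rpy [-3.112  0.011  0.17 ] d [0.0001 0.     0.0003] turn 0.0 t 36.85 grip 38.8 [0.2 0.2 1.5]
```

```bash
python3 -m handwheel '[[0,0,0,0],[0,0,0,0],[0,0,0,0],[0,0,0,0],[0,0,0,0],[0,0,-0.02,0],[0,0,-0.035,0],[0,0,-0.035,0],[0,0,-0.035,0],[0,0,-0.02,0]]' 0.07; python3 go.py .4088 .3484 .17 .17
```

```text
time_s: 38.1
tool_pos: [0.5648, 0.0021, 0.1792]
tcp_rot: [-3.11, 0.016, 0.17]
ft_force: [-0.8, -0.1, -0.4]
grip_width: 0.822
pos [0.5648 0.0021 0.1792] rpy [-3.11   0.016  0.17 ] d [-0.0949 -0.3673  0.0223] turn 0.0 t 38.1 grip 70.2 [-0.8 -0.1 -0.4]
```

```bash
python3 -m handwheel '[[-0.006,-0.025,0,0],[-0.011,-0.042,0,0],[-0.011,-0.042,0,0],[-0.011,-0.042,0,0],[-0.011,-0.042,0,0],[-0.011,-0.042,0,0],[-0.011,-0.042,0,0],[-0.011,-0.042,0,0],[-0.006,-0.02,0,0],[0,0,0,0]]' 0.08; python3 go.py .4088 .3484 .12 .17;python3 - <<'E'
from h import *
s=robot.grab_frame("side")[:,:,::-1];t=robot.grab_frame("top")[:,:,::-1]
cv2.imwrite("pics/t_mid.png",t)
cv2.imwrite("pics/k1.png",np.hstack([crop(s,260,100,400,280,2.8)[:500],crop(t,250,125,410,235,2.5)[:500,:400] if 0 else cv2.copyMakeBorder(crop(t,250,125,410,235,2.5),0,229,0,0,0)[:500,:400]]))
E
```

```text
time_s: 39.35
tool_pos: [0.4179, 0.3298, 0.1934]
tcp_rot: [-3.111, 0.007, 0.168]
ft_force: [0.7, -1.0, -0.0]
grip_width: 0.937
pos [0.4179 0.3298 0.1934] rpy [-3.111  0.007  0.168] d [-0.0053 -0.0176  0.074 ] turn -0.002 t 39.35 grip 80.0 [ 0.7 -1.  -0. ]
```

View pics/k1.png

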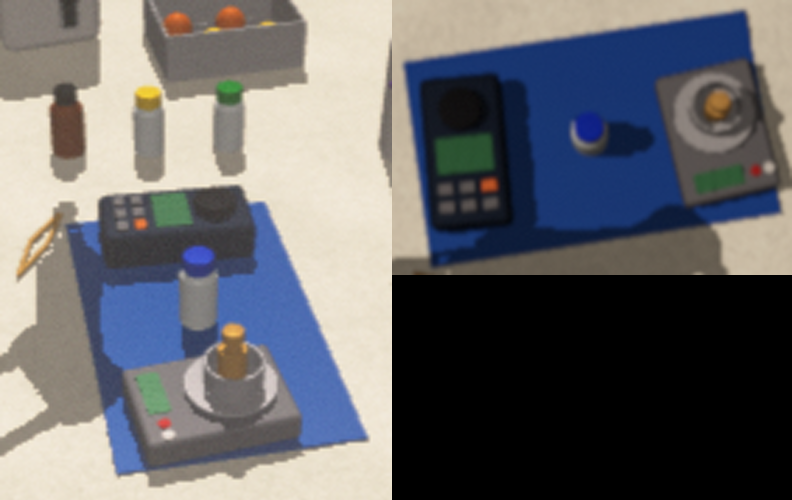

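```bash
python3 - <<'E'
from h import *
np.set_printoptions(precision=4,suppress=True)
t=cv2.imread("pics/t_mid.png")[165:187,318:342].astype(int)
hsv=cv2.cvtColor(t.astype(np.uint8),cv2.COLOR_BGR2HSV)
m=(hsv[...,0]>112)&(hsv[...,2]>90)&(hsv[...,1]>150)
# cap is bluer/brighter than mat
y,x=np.nonzero((t[...,0]-t[...,2]>110)&(t[...,0]>130));print(len(x),px("top",x.mean()+318,y.mean()+165,.088), px("top",329.2-.3,175.4-.3,.088))
print("reag side",px("side",260+65/2.8-.3,100+92/2.8-.3,.09))
print("blue side",px("side",260+199/2.8-.3,100+257/2.8-.3,.088))
E
python3 -m handwheel '[[-0.005,-0.009,0,0],[0,-0.009,0,0],[0,0,0,0],[0,0,0.02,0],[0,0,0.025,0],[0,0,0.025,0],[0,0,0.01,0],[0,0,0,0],[0,0,0,0],[0,0,0,0]]'; python3 go.py .409 .348 .028 .17
```

```text
66 [0.5621 0.0087 0.088 ] [0.562  0.0062 0.088 ]
reag side [0.4113 0.3371 0.09  ]
blue side [0.5624 0.0002 0.088 ]
time_s: 40.7
tool_pos: [0.414, 0.3469, 0.1145]
tcp_rot: [-3.111, 0.001, 0.161]
ft_force: [0.7, 0.1, 0.3]
grip_width: 0.936
pos [0.414  0.3469 0.1145] rpy [-3.111e+00  1.000e-03  1.610e-01] d [-0.0046  0.0008  0.0865] turn -0.009 t 40.7 grip 79.9 [0.7 0.1 0.3]
```

The blue bottle stands at about (0.562, 0.006), on target. Descending on the reagent bottle at (0.409, 0.346).

```bash
python3 -m handwheel '[[-0.0045,0.001,0,-0.009],[0,0,0,0],[0,0,0.015,0],[0,0,0.02,0],[0,0,0.02,0],[0,0,0.015,0],[0,0,0.008,0],[0,0,0,0],[0,0,0,0],[0,0,0,0]]'; python3 go.py .409 .347 .03 .17; python3 - <<'E'
from h import *
s=robot.grab_frame("side")[:,:,::-1];t=robot.grab_frame("top")[:,:,::-1]
cv2.imwrite("pics/l1.png",np.hstack([crop(s,255,90,355,170,4),crop(t,160,180,260,260,4)]))
E
```

```text
time_s: 41.95
tool_pos: [0.4089, 0.3477, 0.0325]
tcp_rot: [-3.111, -0.0, 0.171]
ft_force: [0.0, 0.6, 0.7]
grip_width: 0.936
pos [0.4089 0.3477 0.0325] rpy [-3.111 -0.     0.171] d [-0.0001  0.0007  0.0025] turn 0.001 t 41.95 grip 79.9 [0.  0.6 0.7]
```

View pics/l1.png

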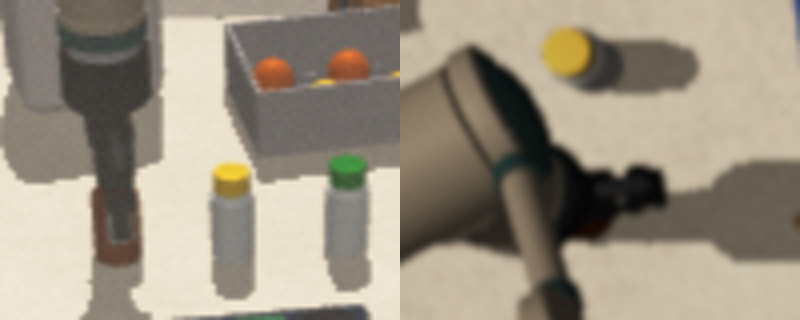

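The fingers straddle the brown bottle (side crop 117,230). Closing.

```bash
python3 -m handwheel '[[0,0,0.003,0],[0,0,0,0],[0,0,0,0],[0,0,0,0],[0,0,0,0],[0,0,0,0],[0,0,0,0],[0,0,0,0],[0,0,0,0],[0,0,0,0]]' 0.025 35; python3 -m handwheel '[[0,0,0,0],[0,0,-0.02,0],[0,0,-0.03,0],[0,0,-0.03,0],[0,0,-0.03,0],[0,0,-0.03,0],[0,0,-0.01,0],[0,0,0,0],[0,0,0,0],[0,0,0,0]]';  python3 go.py .634 .018 .19 .17
```

```text
time_s: 43.3
tool_pos: [0.4094, 0.3482, 0.0303]
tcp_rot: [-3.11, -0.002, 0.171]
ft_force: [0.8, 1.4, 1.1]
grip_width: 0.503
time_s: 44.55
tool_pos: [0.4064, 0.3409, 0.1778]
tcp_rot: [-3.115, 0.01, 0.171]
ft_force: [-0.2, -0.0, -2.2]
grip_width: 0.5
pos [0.4064 0.3409 0.1778] rpy [-3.115  0.01   0.171] d [ 0.1693  0.3564 -0.0233] turn 0.001 t 44.55 grip 42.7 [-0.2 -0.  -2.2]
```

```bash
python3 -m handwheel '[[0.012,0.025,0,0],[0.02,0.041,0,0],[0.02,0.041,0,0],[0.02,0.041,0,0],[0.02,0.041,0,0],[0.02,0.041,0,0],[0.02,0.041,0,0],[0.017,0.036,0,0],[0.01,0.02,0,0],[0,0,0,0]]';  python3 go.py .635 .0185 .15 .17
```

```text
time_s: 45.8
tool_pos: [0.6214, 0.0377, 0.1557]
tcp_rot: [-3.113, 0.027, 0.173]
ft_force: [-0.3, 0.1, -1.5]
grip_width: 0.504
pos [0.6214 0.0377 0.1557] rpy [-3.113  0.027  0.173] d [0.0103 0.0214 0.0048] turn 0.003 t 45.8 grip 43.0 [-0.3  0.1 -1.5]
```

```bash
python3 -m handwheel '[[0.005,0.01,0,0],[0.005,0.01,0,0],[0,0,0,0],[0,0,0,0],[0,0,0.015,0],[0,0,0.02,0],[0,0,0.02,0],[0,0,0.005,0],[0,0,0,0],[0,0,0,0]]';  python3 go.py .635 .0185 .034 .17; python3 - <<'E'
from h import *
s=robot.grab_frame("side")[:,:,::-1]
cv2.imwrite("pics/m1.png",crop(s,280,140,380,240,5))
E
```

```text
time_s: 47.05
tool_pos: [0.6296, 0.0257, 0.0914]
tcp_rot: [-3.11, 0.03, 0.179]
ft_force: [-0.3, -0.0, -0.7]
grip_width: 0.506
pos [0.6296 0.0257 0.0914] rpy [-3.11   0.03   0.179] d [0.0057 0.0098 0.0569] turn 0.009 t 47.05 grip 43.2 [-0.3 -0.  -0.7]
```

View pics/m1.png

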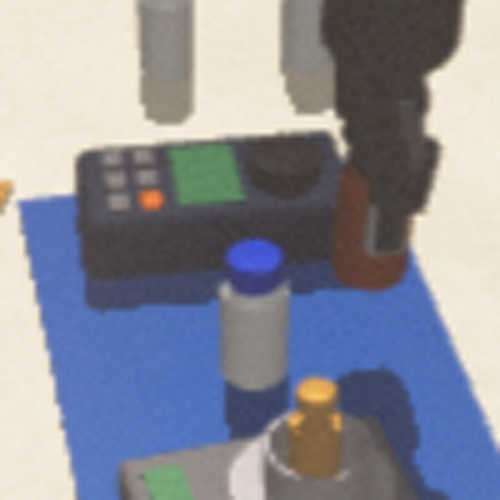

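The brown bottle is held at (crop 375,230), behind the blue bottle (254,320) and clear of it. Correcting the position and lowering.

```bash
python3 -m handwheel '[[0.003,0.005,0,0],[0.003,0.005,0,-0.0],[0,0,0,0.009],[0,0,0.015,0],[0,0,0.018,0],[0,0,0.012,0],[0,0,0.003,0],[0,0,0,0],[0,0,0,0],[0,0,0,0]]';  python3 go.py .635 .0185 .034 .17
```

```text
time_s: 48.35
tool_pos: [0.6374, 0.0172, 0.0415]
tcp_rot: [-3.111, 0.027, 0.169]
ft_force: [0.7, -0.4, -1.4]
grip_width: 0.501
pos [0.6374 0.0172 0.0415] rpy [-3.111  0.027  0.169] d [-0.002  -0.0014  0.0076] turn -0.001 t 48.35 grip 42.8 [ 0.7 -0.4 -1.4]
```

```bash
python3 -m handwheel '[[-0.002,-0.001,0,0],[0,0,0,0],[0,0,0.004,0],[0,0,0.002,0],[0,0,0,0],[0,0,0.001,0],[0,0,0,0],[0,0,0.001,0],[0,0,0,0],[0,0,0,0]]';  python3 go.py .635 .0185 .033 .17
```

```text
time_s: 49.6
tool_pos: [0.6354, 0.0181, 0.0338]
tcp_rot: [-3.111, 0.025, 0.168]
ft_force: [0.1, -0.3, -1.8]
grip_width: 0.501
pos [0.6354 0.0181 0.0338] rpy [-3.111  0.025  0.168] d [-0.0003 -0.0004  0.0009] turn -0.002 t 49.6 grip 42.8 [ 0.1 -0.3 -1.8]
```

```bash
python3 -m handwheel '[[0,0,0.001,0],[0,0,0,0],[0,0,0,0],[0,0,0.001,0],[0,0,0,0],[0,0,0,0],[0,0,0,0],[0,0,0,0],[0,0,0,0],[0,0,0,0]]';  python3 go.py .635 .0185 .033 .17
```

```text
time_s: 50.85
tool_pos: [0.6356, 0.0181, 0.0335]
tcp_rot: [-3.111, 0.024, 0.169]
ft_force: [-0.8, 1.1, 2.4]
grip_width: 0.501
pos [0.6356 0.0181 0.0335] rpy [-3.111  0.024  0.169] d [-0.0005 -0.0004  0.0006] turn -0.001 t 50.85 grip 42.7 [-0.8  1.1  2.4]
```

Contact made. Releasing, lifting, and backing off toward the right so the cameras can see the bench.

```bash
python3 -m handwheel '[[0,0,0,0],[0,0,0,0],[0,0,0,0],[0,0,0,0],[0,0,0,0],[0,0,-0.02,0],[0,0,-0.035,0],[0,0,-0.035,0],[0,0,-0.035,0],[0,0,-0.04,0]]' 0.07; python3 -m handwheel '[[0,0,-0.03,0],[-0.03,-0.03,0,0],[-0.03,-0.04,0,0],[-0.03,-0.04,0,0],[-0.03,-0.04,0,0],[-0.03,-0.04,0,0],[-0.03,-0.04,0,0],[-0.03,-0.03,0,0],[0,0,0,0],[0,0,0,0]]';  python3 - <<'E'
from h import *
s=robot.grab_frame("side")[:,:,::-1];t=robot.grab_frame("top")[:,:,::-1]
cv2.imwrite("pics/t_fin.png",t)
cv2.imwrite("pics/n1.png",np.hstack([crop(s,255,90,385,270,3)[:540],cv2.copyMakeBorder(crop(t,250,125,410,235,2.5),0,265,0,0,0)[:540,:400]]))
E
```

```text
time_s: 52.1
tool_pos: [0.6381, 0.014, 0.198]
tcp_rot: [-3.109, 0.033, 0.169]
ft_force: [1.0, 0.8, 0.4]
grip_width: 0.818
time_s: 53.35
tool_pos: [0.3846, 0.2398, 0.2475]
tcp_rot: [-3.109, 0.02, 0.167]
ft_force: [-0.3, -0.4, -0.7]
grip_width: 0.819
```

View pics/n1.png

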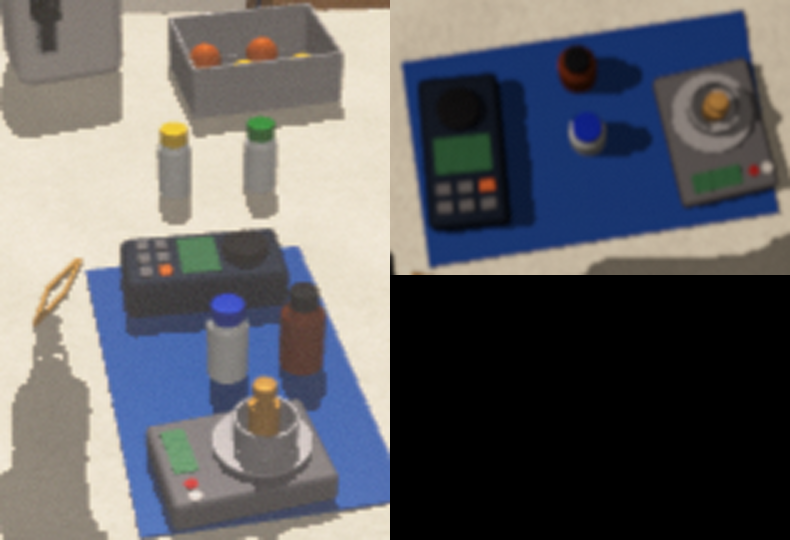

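```bash
python3 - <<'E'
from h import *
b=px("top",250+197/2.5-.3,125+126/2.5-.3,.088);r=px("top",250+187/2.5-.3,125+60/2.5-.3,.093)
d=(r-b)[:2];print(b,r,np.linalg.norm(d),np.arctan2(d[1],d[0]))
t=cv2.imread("pics/t_fin.png");cv2.imwrite("pics/o1.png",crop(t,312,135,352,185,11))
E
```

```text
[0.56200268 0.00725273 0.088     ] [0.6331198  0.01888195 0.093     ] 0.07206166525475201 0.16208757713260347
```

View pics/o1.png

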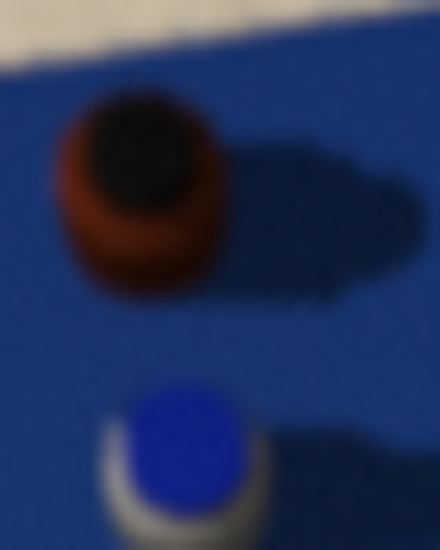

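The centres are 72 mm apart, which leaves 30 mm clear, and they lie along the mat's x (0.162 against 0.17 rad). Everything is upright and the gripper is clear, so I'm handing in.

```bash
python3 -c "
from station import robot
print(robot.close_job(),robot.read_state()['time_s'])"
```

```text
the job is handed in; nothing more can be done
the job is handed in; nothing more can be done
```

The bench is set out as asked and handed in at about 53 s of the 104 s allowed. I moved the dish first, then the weight, the blue-capped bottle and the brown bottle, and left the green- and yellow-capped bottles alone.

The last pictures showed everything upright and the gripper clear:
- **Dish and weight:** the top view puts the dish within about 1 mm of the pan's centre, while the side view suggested about 2 mm. The weight stands inside the dish.
- **Blue-capped bottle:** it is at about (0.562, 0.007), against a midpoint of (0.564, 0.007). Before I moved the brown bottle, the side view read its y about 6 mm lower than the top view. I went by the top view, which agreed with the arm's own reading.
- **Brown bottle:** its centre is 72 mm behind the blue-capped one, leaving about 30 mm clear. That line is at 0.162 rad, against the mat's 0.17.

The tool tilted by up to about 0.04 rad during the moves, but this did not visibly affect the placings.

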